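# Find the full sample jar by feel and tare it on the scale

## Task

Of the three sample jars left from the tasting, which look just alike, one is still full and two are used up: lift them to feel which is which, always upright and set down rather than dropped. Stand the two empties in the shallow plywood returns crate and the full jar in the middle of the scale's steel pan. With the full jar released there, press the scale's flat tare key lightly but definitely with the fingertips and let go, leaving the plate and the mug where they are.

Things in the scene. Friction and masses are not known exactly. Their poses are not given: they have to be found in the camera images.
- jar_1: Sample jar, upright, one of three that look exactly alike: round glass body 58 mm in diameter with a brown paper sleeve, straight-sided up to 66 mm height, then a shallow steel lid 56 mm in diameter (fixed on) from 71 to 85 mm, the total height. Origin: centre of its underside; z is its axis. Empty it weighs about 0.12 kg, full about 0.36 kg (each up to 15 % more or less); neither its look nor its place tells which it is.
- jar_2: Sample jar, upright, one of three that look exactly alike: round glass body 58 mm in diameter with a brown paper sleeve, straight-sided up to 66 mm height, then a shallow steel lid 56 mm in diameter (fixed on) from 71 to 85 mm, the total height. Origin: centre of its underside; z is its axis. Empty it weighs about 0.12 kg, full about 0.36 kg (each up to 15 % more or less); neither its look nor its place tells which it is.
- jar_3: Sample jar, upright, one of three that look exactly alike: round glass body 58 mm in diameter with a brown paper sleeve, straight-sided up to 66 mm height, then a shallow steel lid 56 mm in diameter (fixed on) from 71 to 85 mm, the total height. Origin: centre of its underside; z is its axis. Empty it weighs about 0.12 kg, full about 0.36 kg (each up to 15 % more or less); neither its look nor its place tells which it is.
- crate: Returns crate: shallow open plywood tray fixed to the table, 270 mm (its x) by 190 mm (its y) outside, walls 6 mm thick and 45 mm high, inner floor 6 mm above its origin, which is the centre of its underside. Room for two jars side by side along its x. Before the work it is empty.
- scale: Bench scale fixed to the table: flat white housing 250 mm (its x) by 170 mm (its y), its top 28 mm above the origin, which is the centre of its underside. At its -x end (towards the robot) lies the key panel, with a dark display window on the +y half; at the other end the square steel pan.
- pan (a point): Centre of the top face of the scale's square steel pan (140 x 140 mm), 40 mm above the table, 42 mm to +x of the scale's centre; axes as the scale's. The pan does not move.
- tare: Tare key of the scale: flat white rectangular pad 30 mm (scale's x) by 34 mm (scale's y), its top face 5 mm above the housing, 33 mm above the table. Origin: centre of its top face, 92 mm to -x and 30 mm to -y of the scale's centre; axes as the scale's, pressed straight down. It gives 0.25 mm per newton and bottoms after 2 mm (8 N); it registers when the fingertips have pressed it with more than 4 N for 0.1 s. More than 25 N on the scale would damage it.
- plate: Bystander: shallow white plate, 170 mm in diameter, 16 mm high, lying beyond the jars; origin at the centre of its underside.
- mug: Bystander: white mug with a handle, 76 mm in diameter, 88 mm high, standing beyond the jars; origin at the centre of its underside.
Mind the look-alikes: they are no part of the job. Leave any yellow look-alike of the jar_2 alone.

How it is judged:
By the outcome, as a careful person would: the job done as asked, in the order asked, and still so for the second after the job is handed in, with the robot touching nothing.
It also fails if it takes over 72 s, if anything falls off the work surface, if the arm or the gripper's body presses on something with over 40 N, if the wrist force passes 120 N, or if a joint passes its speed limit or range.

## Robot

A 6-joint arm with a two-finger parallel gripper is mounted at the origin on the work surface. World frame = base frame: x ahead of the robot, y to its left, z up, the work surface at z = 0. Lengths are in m, angles in rad, forces in N, time in s.
With the tool pointing down it reaches from about 0.4 to 0.825 m from the base axis. Payload 7 kg.
Tool frame: the origin (TCP) lies between the finger pads; the fingertips stand 11 mm ahead of it and the grasp point (between the pads) lies 8 mm behind it (arm.tips_ahead is the distance from the TCP to the fingertips, in m); z points along the fingers, x is the direction in which the jaws open and shut, and the axes are right-handed (so a half turn about z gives the same grasp; the last joint's range is limited). The gripper opens to 88 mm and grips with 3 to 60 N. Pads are 19 mm wide; open, the fingers measure 130 mm over their backs; the gripper's body (78 mm by 193 mm) begins 47 mm behind the grasp point.
Start: joints at [1.575, 0.359, 0.012, 0, -1.224, -0.288], TCP at [0.189, 0.648, 0.238] pointing down, gripper open.
Joint ranges: [-3.07, 3.07], [-1.43, 2.12], [-1.02, 1.25], [-3.03, 1.67], [-3.05, -0], [-3.03, 3.03]. Speed limits (rad/s): [2.39, 2.39, 3.01, 3.14, 3.14, 3.14].

## Interface

Orientations are given as [roll, pitch, yaw] about the fixed x, y, z axes, in that order (R = Rz(yaw) Ry(pitch) Rx(roll)).
In Python, from station import arm, optics, finder gives the robot as it stands. The module is installed in compiled form; this text tells all that it offers.
- The arm moves only by the tool apply_moves, never from a script. Its argument "increments" is one flat list of numbers, 6 for each row, row after row: the shift along the world's x, y, z in m, then the turn, a rotation vector about the world's x, y, z in rad. In form: [tx, ty, tz, rx, ry, rz, tx, ty, tz, rx, ry, rz, ...]. A call has 1 to 20 rows; each row shifts and turns the pose as measured when the row begins; what a row does not reach is not made up. A row lasts 1/12 s, in which the tool goes at most 41.7 mm and 7.16 degrees, less where a joint would pass 70% of its speed; a pose out of reach is approached as far as the arm can. A call with a gripper value outside its range is refused whole. "hand" is the closure, from 0 (fully open) to 1 (shut), set as the call begins (left out, the last holds). The fingers move at their own pace and stop on an object; "force" is the grip in N (left out, the last holds). Time passes only in rows, so rows that do not move let the fingers close. It gives the time, the measured TCP pose, the force and the opening at its end, in the units of the state.
- arm.get_state(): the state, without advancing time (a new reading comes with each control period).
- optics.grab_frame(name): name is "scene" or "side" or "wrist"; returns the picture (400x640x3 uint8, red, green, blue); there is no depth.
- optics.camera_model(name): a dict with "fx", "fy", "cx", "cy" (pixels), "dist_coeffs" ([k1, k2, p1, p2, k3] as OpenCV has them; the pictures are not rectified), "world_to_cam" (4x4, takes a point from world to camera coordinates); the wrist camera has in their place "T_tool_cam" (4x4, takes a point from camera to tool coordinates, whose origin is the TCP and whose axes are the tool frame's). Camera axes: x right, y up, looking along -z (the intrinsics and any distortion apply to the point x, -y, -z); pixel columns grow to the right and rows downward; lengths in m; the calibration is good to about 2 mm. A picture is of the moment at which its call begins: read the wrist's pose just before it. camera_model takes no time and is no camera call.
- arm.job_done(): hands the job in, once; it reports no verdict.
Trained networks look in the newest picture that a camera, given by its name, has taken for a name from the list of things; names that differ only in an ending like _2 or _b are one class to them, and where a whole thing is asked for, a point or a joint stands for the part that bears it (a point fixed in the world has none). Each returns a list of dicts, best first, with "conf" (0 to 1); they miss things now and then, are a little off and sometimes report something else, mostly with a low value. They report only what shows in the picture. A call takes as long as a camera call. They do not tell look-alikes from the thing itself.
- finder.find_in(camera, name): "box" ([left, top, right, bottom] in pixels, round what is visible of it).
- finder.landmark_of(camera, name): "point" ([column, row] in pixels: a listed point, or the origin of a listed thing).
The state is a dict: "t": time; "q": joint angles; "qd": joint speeds; "joint_efforts": joint torques, N m; "eef_pos": TCP position; "ee_rot": TCP orientation; "force": force on the tool from outside, world axes, zero at the start; "moment": the same for the moment, N m; "width": finger opening in m.
Only numpy, scipy, OpenCV 4.12 (cv2) and the standard library are available. Lean on these libraries where they do the work, as an engineer would, in place of code of your own. Each camera call takes 0.05 s, during which the arm holds its last target. There are 200 camera calls.

## Working session

There is one attempt and no reset: what is moved stays moved. The work goes in short steps, Python scripts to look and compute and a tool call to move; the robot and the scene stay as the last step left them, time stands still between calls to the robot, and variables do not carry over. Pictures are saved under pics/ and viewed, about 8 in all and at most 12, crops included, and the job is handed in when it is done.

Besides the shell and the picture viewer there is one more tool, called after "Call:" by a JSON object that holds its "name" and its "arguments". apply_moves: Moves the arm, as the interface text tells. Its arguments: {"type":"object","properties":{"increments":{"type":"array"},"hand":{"type":"number"},"force":{"type":"number"}},"required":["increments"]}

```bash
mkdir -p pics; cat > h.py <<'E'
import numpy as np, cv2
from station import arm, optics, finder
from scipy.spatial.transform import Rotation as R
def ray(cam,px):
    m=optics.camera_model(cam); K=np.array([[m['fx'],0,m['cx']],[0,m['fy'],m['cy']],[0,0,1]])
    p=cv2.undistortPoints(np.array([[px]],float),K,np.array(m['dist_coeffs'],float))[0,0]
    d=np.array([p[0],-p[1],-1.])
    if cam=='wrist':
        s=arm.get_state(); T=np.eye(4); T[:3,:3]=R.from_euler('xyz',s['ee_rot']).as_matrix(); T[:3,3]=s['eef_pos']
        C=T@np.array(m['T_tool_cam'])
    else: C=np.linalg.inv(np.array(m['world_to_cam']))
    return C[:3,3],C[:3,:3]@d
def at(cam,px,z):
    o,d=ray(cam,px); return o+d*(z-o[2])/d[2]
def save(cam,n): cv2.imwrite(f'pics/{n}.png',optics.grab_frame(cam)[:,:,::-1])
E
python3 - <<'E'
from h import *
print(arm.get_state(), arm.tips_ahead)
Z={'jar_1':0,'crate':0,'scale':0,'pan':.04,'tare':.033,'plate':0,'mug':0}
for c in ('scene','side'):
    save(c,c)
    for n,z in Z.items():
        for r in finder.landmark_of(c,n): print(c,n,round(r['conf'],2),np.round(r['point']),at(c,r['point'],z).round(3))
a=[cv2.imread(f'pics/{c}.png') for c in('scene','side')]
cv2.imwrite('pics/both.png',cv2.resize(np.vstack(a),(480,600)))
print(arm.get_state()['t'])
E
```

```text
{'t': 0.0, 'q': array([ 1.57510750e+00,  3.59377065e-01,  1.10497444e-02, -3.48466648e-04,
       -1.22409970e+00, -2.88074124e-01]), 'qd': array([-3.55153007e-05,  1.25388523e-03, -3.50447452e-04, -9.10334345e-04,
        6.78362717e-04,  3.91324763e-04]), 'joint_efforts': array([-2.94898982e-04, -5.82719994e+01,  2.93051541e+01,  6.99695393e+00,
        6.97085430e-03, -1.56166111e-04]), 'eef_pos': array([0.18888983, 0.6475349 , 0.23662536]), 'ee_rot': array([-3.14144340e+00, -1.65657693e-03, -1.85467808e+00]), 'force': array([ 0.27389304, -0.01346352,  0.10905461]), 'moment': array([-0.01087305,  0.02092259, -0.01445368]), 'width': 0.08740268557642951} 0.011
scene jar_1 0.81 [352. 214.] [0.568 0.082 0.   ]
scene jar_1 0.76 [292. 228.] [ 0.571 -0.073  0.   ]
scene jar_1 0.71 [326. 169.] [0.375 0.08  0.   ]
scene jar_1 0.7 [301. 196.] [ 0.465 -0.021  0.   ]
scene jar_1 0.59 [343. 190.] [0.475 0.093 0.   ]
scene crate 0.58 [202. 229.] [ 0.511 -0.279  0.   ]
scene scale 0.6 [433. 196.] [0.569 0.313 0.   ]
scene pan 0.79 [441. 194.] [0.608 0.301 0.04 ]
scene tare 0.65 [414. 166.] [0.477 0.3   0.033]
scene plate 0.93 [311. 294.] [ 0.764 -0.087  0.   ]
scene mug 0.55 [375. 263.] [0.729 0.07  0.   ]
side jar_1 0.96 [260. 225.] [0.465 0.092 0.   ]
side jar_1 0.83 [294. 206.] [0.558 0.089 0.   ]
side jar_1 0.83 [224. 248.] [0.369 0.084 0.   ]
side jar_1 0.74 [291. 256.] [ 0.459 -0.021  0.   ]
side jar_1 0.63 [349. 241.] [ 0.576 -0.069  0.   ]
side jar_1 0.61 [355. 182.] [0.724 0.06  0.   ]
side jar_1 0.56 [204. 169.] [0.477 0.352 0.   ]
side crate 0.56 [412. 326.] [ 0.512 -0.286  0.   ]
side scale 0.58 [240. 160.] [0.569 0.321 0.   ]
side pan 0.93 [258. 144.] [0.613 0.303 0.04 ]
side tare 0.52 [205. 172.] [0.455 0.296 0.033]
side plate 0.76 [414. 207.] [ 0.761 -0.093  0.   ]
side mug 0.73 [356. 182.] [0.728 0.06  0.   ]
0.8
```

View pics/scene.png

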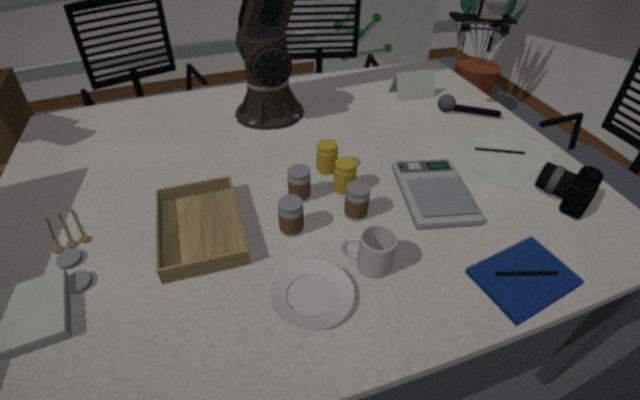

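View pics/side.png

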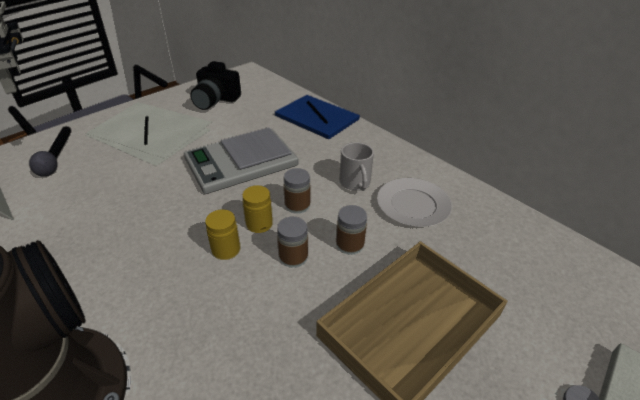

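The brown jars are at about (0.563, 0.086), (0.574, -0.071) and (0.462, -0.021). The two yellow ones are look-alikes. I'll move over the scale for a close look.

Call:
{"name": "apply_moves", "arguments": {"increments": [0.024,-0.03,0.005,0,0,0,0.024,-0.03,0.005,0,0,0,0.024,-0.03,0.005,0,0,0,0.024,-0.03,0.005,0,0,0,0.024,-0.03,0.005,0,0,0,0.024,-0.03,0.005,0,0,0,0.024,-0.03,0.005,0,0,0,0.024,-0.03,0.005,0,0,0,0.024,-0.03,0.005,0,0,0,0.024,-0.03,0.005,0,0,0,0.024,-0.03,0.005,0,0,0,0.024,-0.03,0.005,0,0,0,0,0,0,0,0,0,0,0,0,0,0,0]}}

```text
t: 1.97
eef_pos: [0.485, 0.2694, 0.3003]
ee_rot: [-3.138, 0.002, -1.85]
force: [0.2, 0.8, -0.7]
width: 0.0874
```

```bash
cat > look.py <<'E'
import sys
from h import *
Z={'jar_1':0,'crate':0,'scale':0,'pan':.04,'tare':.033,'plate':0,'mug':0}
s=arm.get_state(); print(s['t'],s['eef_pos'].round(4),s['ee_rot'].round(4),s['force'].round(2),s['width'])
save('wrist',sys.argv[1])
for n in sys.argv[2:]:
    for r in finder.landmark_of('wrist',n): print(n,round(r['conf'],2),np.round(r['point']),at('wrist',r['point'],Z[n]).round(4))
E
python3 look.py w1 scale pan tare jar_1; python3 - <<'E'
from h import *
for p in [(157,188),(232,179),(247,251),(160,268)]: print(at('scene',p,.045).round(3))
E
```

```text
1.9667 [0.485  0.2694 0.3003] [-3.1375e+00  2.3000e-03 -1.8501e+00] [ 0.21  0.76 -0.67] 0.08742950740529992
scale 0.65 [276. 110.] [0.5677 0.3128 0.    ]
pan 0.63 [267.  82.] [0.6038 0.3077 0.04  ]
tare 0.6 [299. 178.] [0.4673 0.3062 0.033 ]
jar_1 0.9 [431. 135.] [0.4698 0.1002 0.    ]
jar_1 0.87 [450. 194.] [0.3676 0.086  0.    ]
jar_1 0.71 [421.  64.] [0.5717 0.0977 0.    ]
jar_1 0.65 [542.  28.] [ 0.5738 -0.0731  0.    ]
jar_1 0.59 [511. 115.] [ 0.4672 -0.0204  0.    ]
jar_1 0.49 [299. 178.] [0.4596 0.3114 0.    ]
[ 0.378 -0.371  0.045]
[ 0.399 -0.184  0.045]
[ 0.651 -0.191  0.045]
[ 0.644 -0.368  0.045]
```

View pics/w1.png

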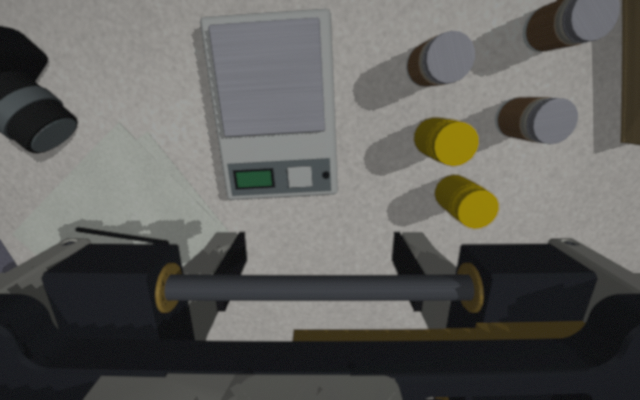

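The picture shows the pan with corners near (208,22), (318,17), (324,131) and (222,137). The key is at (300,177), the yellow jars at (447,142) and (472,203), and the brown jars are the steel-lidded ones. I'll compute scale geometry and lid positions from these pixels.

```bash
python3 - <<'E'
from h import *
print('pan',[at('wrist',p,.04).round(3).tolist()[:2] for p in [(208,22),(318,17),(324,131),(222,137)]])
print('key',[at('wrist',p,.033).round(4).tolist()[:2] for p in [(300,177),(288,167),(312,167),(312,187),(289,188)]])
print('lids',[at('wrist',p,.085).round(4).tolist()[:2] for p in [(448,57),(554,120),(594,14)]])
E
```

```text
pan [[0.691, 0.357], [0.658, 0.224], [0.523, 0.254], [0.553, 0.391]]
key [[0.468, 0.3052], [0.4869, 0.3175], [0.4775, 0.2843], [0.4487, 0.2926], [0.4564, 0.3256]]
lids [[0.5695, 0.0956], [0.4654, -0.0203], [0.5716, -0.071]]
```

Call:
{"name": "apply_moves", "arguments": {"increments": [0.0119,-0.0254,-0.0143,0,0,0,0.0119,-0.0254,-0.0143,0,0,0,0.0119,-0.0254,-0.0143,0,0,0,0.0119,-0.0254,-0.0143,0,0,0,0.0119,-0.0254,-0.0143,0,0,0,0.0119,-0.0254,-0.0143,0,0,0,0.0119,-0.0254,-0.0143,0,0,0,0,0,0,0,0,0,0,0,0,0,0,0]}}

```text
t: 2.97
eef_pos: [0.5651, 0.0991, 0.1944]
ee_rot: [-3.139, 0.004, -1.823]
force: [-0.5, 0.1, 0.2]
width: 0.0874
```

```bash
python3 look.py w2 jar_1; python3 - <<'E'
from h import *
for r in finder.find_in('wrist','jar_1'): print(round(r['conf'],2),np.round(r['box']))
E
```

```text
2.9667 [0.5651 0.0991 0.1944] [-3.1391  0.0036 -1.8226] [-0.53  0.09  0.22] 0.08744777084376777
jar_1 0.87 [432. 226.] [ 0.4627 -0.0211  0.    ]
jar_1 0.77 [369. 300.] [0.3727 0.0784 0.    ]
jar_1 0.6 [340. 242.] [ 0.4699  0.0965 -0.    ]
0.73 [411. 203. 492. 266.]
0.67 [298. 144. 359. 215.]
0.66 [316. 219. 373. 304.]
0.65 [347. 302. 399. 328.]
0.62 [440. 103. 540. 171.]
```

View pics/w2.png

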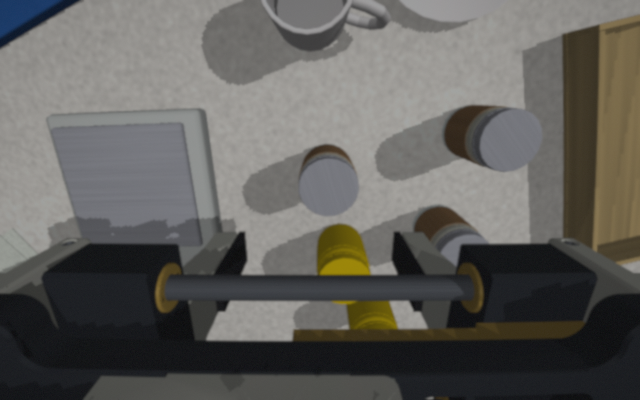

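The wrist view shows jar A's lid at about (329,185) and jar B's at (508,139). The mug and plate are at the top, and the crate is on the right.

```bash
python3 - <<'E'
from h import *
print('lids',[at('wrist',p,.085).round(4).tolist()[:2] for p in [(329,185),(510,138)]])
print('crate near wall', [at('wrist',p,.045).round(4).tolist()[:2] for p in [(600,28),(597,262),(565,33),(563,262)]])
E
```

```text
lids [[0.5722, 0.0896], [0.5748, -0.0743]]
crate near wall [[0.6459, -0.1879], [0.3911, -0.1927], [0.649, -0.1551], [0.4019, -0.1523]]
```

Call:
{"name": "apply_moves", "arguments": {"increments": [0.006,-0.008,-0.03,0,0,0,0,0,-0.03,0,0,0,0,0,-0.03,0,0,0,0,0,-0.02,0,0,0,0,0,0,0,0,0,0,0,0,0,0,0]}}

```text
t: 3.62
eef_pos: [0.5737, 0.1013, 0.089]
ee_rot: [-3.126, 0.013, -1.809]
force: [0.1, -0.5, 1.2]
width: 0.0879
```

```bash
cat > to.py <<'E'
import sys
from h import *
x,y,z,yaw=map(float,sys.argv[1:5]); s=arm.get_state()
r=(R.from_euler('xyz',[np.pi,0,yaw])*R.from_euler('xyz',s['ee_rot']).inv()).as_rotvec()
d=np.array([x,y,z])-s['eef_pos']; print('t',s['t'],'d',d.round(4),np.linalg.norm(d).round(3),'rot',r.round(4),'F',s['force'].round(2),'w',round(s['width'],4))
E
python3 to.py .571 .091 .044 -1.82
```

```text
t 3.6167 d [-0.0027 -0.0103 -0.045 ] 0.046 rot [-0.0094  0.0182 -0.0108] F [ 0.07 -0.47  1.21] w 0.0879
```

Call:
{"name": "apply_moves", "arguments": {"increments": [-0.0027,-0.0103,-0.005,-0.0094,0.0182,-0.01,0,0,0,0,0,0,0,0,0,0,0,0]}}

```text
t: 3.87
eef_pos: [0.5725, 0.0928, 0.0878]
ee_rot: [-3.139, 0.002, -1.817]
force: [0.7, -0.3, 0.8]
width: 0.0878
```

```bash
python3 to.py .571 .091 .044 -1.82
```

```text
t 3.8667 d [-0.0015 -0.0018 -0.0438] 0.044 rot [-0.0009  0.0029 -0.0034] F [ 0.72 -0.26  0.81] w 0.0878
```

Call:
{"name": "apply_moves", "arguments": {"increments": [-0.001,-0.002,-0.016,0,0.003,-0.003,-0.001,-0.002,-0.016,0,0,0,0,0,-0.013,0,0,0,0,0,0,0,0,0,0,0,0,0,0,0]}}

```text
t: 4.28
eef_pos: [0.5754, 0.0902, 0.0489]
ee_rot: [-3.132, 0.009, -1.82]
force: [-0.2, -0.1, 0.2]
width: 0.0877
```

```bash
python3 to.py .571 .091 .044 -1.82
```

```text
t 4.2833 d [-0.0044  0.0008 -0.0049] 0.007 rot [-0.0059  0.0118 -0.0004] F [-0.22 -0.07  0.22] w 0.0877
```

Call:
{"name": "apply_moves", "arguments": {"increments": [-0.004,0.001,-0.005,-0.006,0.012,0,0,0,0,0,0,0]}}

```text
t: 4.45
eef_pos: [0.5722, 0.0916, 0.0458]
ee_rot: [-3.14, 0.001, -1.82]
force: [0.1, -0.1, -0.4]
width: 0.0874
```

Call:
{"name": "apply_moves", "arguments": {"increments": [0,0,0,0,0,0,0,0,0,0,0,0,0,0,0,0,0,0,0,0,0,0,0,0,0,0,0,0,0,0,0,0,0,0,0,0,0,0,0,0,0,0,0,0,0,0,0,0], "hand": 1, "force": 20}}

```text
t: 5.12
eef_pos: [0.5733, 0.0923, 0.0483]
ee_rot: [-3.138, 0.003, -1.819]
force: [-0.3, -0.2, -0.2]
width: 0.0575
```

```bash
python3 to.py .571 .091 .044 -1.82
```

```text
t 5.1167 d [-0.0023 -0.0013 -0.0043] 0.005 rot [-0.0018  0.0043 -0.0008] F [-0.28 -0.24 -0.23] w 0.0575
```

Call:
{"name": "apply_moves", "arguments": {"increments": [0,0,0.01,0,0,0,0,0,0.02,0,0,0,0,0,0.01,0,0,0,0,0,0,0,0,0,0,0,0,0,0,0,0,0,0,0,0,0,0,0,0,0,0,0]}}

```text
t: 5.7
eef_pos: [0.5709, 0.0917, 0.0887]
ee_rot: [3.141, 0.001, -1.821]
force: [-1.1, 0.7, -2.7]
width: 0.0575
```

```bash
python3 to.py .571 .091 .20 -1.82; python3 to.py .606 .3065 .1 -1.82
```

```text
t 5.7 d [ 1.000e-04 -7.000e-04  1.113e-01] 0.111 rot [-0.001  -0.0001  0.0005] F [-1.12  0.72 -2.68] w 0.0575
t 5.7 d [0.0351 0.2148 0.0113] 0.218 rot [-0.001  -0.0001  0.0005] F [-1.12  0.72 -2.68] w 0.0575
```

Call:
{"name": "apply_moves", "arguments": {"increments": [0,0,0,0,0,0,0,0,0,0,0,0]}}

```text
t: 5.87
eef_pos: [0.5702, 0.0914, 0.0875]
ee_rot: [3.14, -0.0, -1.821]
force: [-0.7, -0.8, -3.3]
width: 0.0569
```

Call:
{"name": "apply_moves", "arguments": {"increments": [0,0,0,0,0,0]}}

```text
t: 5.95
eef_pos: [0.5699, 0.0913, 0.0869]
ee_rot: [3.139, -0.001, -1.821]
force: [0.1, 0.1, -3.0]
width: 0.0573
```

Call:
{"name": "apply_moves", "arguments": {"increments": [0,0,0,0,0,0]}}

```text
t: 6.03
eef_pos: [0.5697, 0.0912, 0.0865]
ee_rot: [3.138, -0.001, -1.821]
force: [-0.2, 0.1, -4.1]
width: 0.0571
```

Call:
{"name": "apply_moves", "arguments": {"increments": [0,0,0,0,0,0]}}

```text
t: 6.12
eef_pos: [0.5695, 0.0911, 0.0862]
ee_rot: [3.138, -0.002, -1.821]
force: [-0.1, -0.2, -3.1]
width: 0.0575
```

Call:
{"name": "apply_moves", "arguments": {"increments": [0,0,0,0,0,0]}}

```text
t: 6.2
eef_pos: [0.5694, 0.0911, 0.086]
ee_rot: [3.138, -0.002, -1.821]
force: [-0.2, -0.3, -2.5]
width: 0.0577
```

Averaging about 3.1 N, this is the full jar. I'll carry it to the pan.

Call:
{"name": "apply_moves", "arguments": {"increments": [0,0,0.025,0.004,0,0,0,0,0.03,0,0,0,0.005,0.03,0.01,0,0,0,0.005,0.03,0,0,0,0,0.005,0.03,0,0,0,0,0.005,0.03,0,0,0,0,0.005,0.03,0,0,0,0,0.005,0.03,0,0,0,0,0.003,0.015,0,0,0,0,0,0,0,0,0,0,0,0,0,0,0,0]}}

```text
t: 7.12
eef_pos: [0.601, 0.2938, 0.1534]
ee_rot: [3.134, 0.002, -1.824]
force: [-0.0, -1.0, -3.7]
width: 0.0575
```

```bash
python3 to.py .606 .3065 .0883 -1.82
```

```text
t 7.1167 d [ 0.005   0.0127 -0.0651] 0.066 rot [-0.0037 -0.007   0.0043] F [-0.01 -1.01 -3.73] w 0.0575
```

Call:
{"name": "apply_moves", "arguments": {"increments": [0.005,0.013,0,-0.004,-0.007,0.004,0,0,-0.02,0,0,0,0,0,-0.02,0,0,0,0,0,-0.01,0,0,0,0,0,0,0,0,0]}}

```text
t: 7.53
eef_pos: [0.6069, 0.3051, 0.1028]
ee_rot: [-3.14, 0.0, -1.822]
force: [-1.4, -0.9, -4.7]
width: 0.0574
```

```bash
python3 look.py w3 pan; python3 to.py .606 .3065 .0883 -1.82
```

```text
7.5333 [0.6069 0.3051 0.1028] [-3.1396e+00  2.0000e-04 -1.8218e+00] [-1.43 -0.94 -4.67] 0.057443638312507914
t 7.6333 d [-0.0019  0.0008 -0.0167] 0.017 rot [-0.0009  0.0043  0.0014] F [ 0.21 -0.53 -2.38] w 0.0577
```

View pics/w3.png

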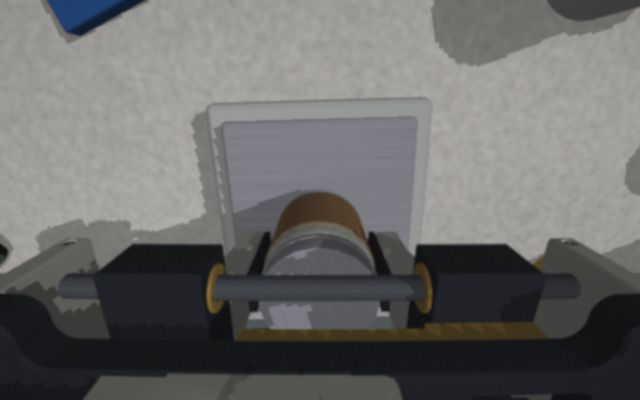

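The jar is held over the pan. The pan's far edge runs from (221,123) to (418,117).

```bash
python3 - <<'E'
from h import *
a,b=[at('wrist',p,.04)[:2] for p in [(221,123),(418,117)]]
u=(b-a)/np.linalg.norm(b-a); n=np.array([u[1],-u[0]]); n=-n if n[0]>0 else n
print(a.round(4),b.round(4),np.linalg.norm(b-a),'centre',(a+b)/2+.07*n,'yaw',np.degrees(np.arctan2(-n[1],-n[0])))
E
```

```text
[0.6915 0.3561] [0.661  0.2205] 0.13896563496894804 centre [0.60793538 0.30363546] yaw -12.65965238648756
```

Call:
{"name": "apply_moves", "arguments": {"increments": [-0.0005,0,-0.006,0,0.004,0,0,0,-0.006,0,0,0,0,0,0,0,0,0,0,0,0,0,0,0]}}

```text
t: 7.97
eef_pos: [0.6093, 0.3061, 0.0957]
ee_rot: [-3.138, 0.005, -1.822]
force: [-0.2, 0.1, -3.7]
width: 0.0576
```

Call:
{"name": "apply_moves", "arguments": {"increments": [0,0,0,0,0,0]}}

```text
t: 8.05
eef_pos: [0.6094, 0.306, 0.096]
ee_rot: [-3.138, 0.005, -1.822]
force: [-0.8, 0.3, -2.4]
width: 0.0576
```

Call:
{"name": "apply_moves", "arguments": {"increments": [-0.002,-0.001,-0.005,-0.002,0.007,0,0,0,-0.002,0,0,0,0,0,0,0,0,0]}}

```text
t: 8.3
eef_pos: [0.6076, 0.3053, 0.0895]
ee_rot: [3.139, 0.002, -1.822]
force: [0.2, -0.6, -3.2]
width: 0.0572
```

Call:
{"name": "apply_moves", "arguments": {"increments": [0,0,-0.002,0,0,0,0,0,0,0,0,0]}}

```text
t: 8.47
eef_pos: [0.6078, 0.3054, 0.0885]
ee_rot: [3.14, 0.003, -1.821]
force: [0.1, -0.1, -3.6]
width: 0.0579
```

Call:
{"name": "apply_moves", "arguments": {"increments": [0,0,-0.002,0,0,0,0,0,0,0,0,0]}}

```text
t: 8.63
eef_pos: [0.608, 0.3058, 0.0887]
ee_rot: [3.141, 0.004, -1.82]
force: [0.3, 0.4, -3.6]
width: 0.0576
```

Call:
{"name": "apply_moves", "arguments": {"increments": [0,0,-0.0015,0,0,0,0,0,0,0,0,0]}}

```text
t: 8.8
eef_pos: [0.6084, 0.3062, 0.0883]
ee_rot: [-3.141, 0.005, -1.82]
force: [-0.1, -0.5, -3.6]
width: 0.0572
```

Call:
{"name": "apply_moves", "arguments": {"increments": [-0.001,0,-0.003,0,0.003,0,0,0,-0.001,0,0,0]}}

```text
t: 8.97
eef_pos: [0.6089, 0.3066, 0.088]
ee_rot: [-3.14, 0.006, -1.818]
force: [-1.7, -0.4, 1.1]
width: 0.0572
```

Call:
{"name": "apply_moves", "arguments": {"increments": [0,0,-0.002,0,0,0,0,0,-0.001,0,0,0]}}

```text
t: 9.13
eef_pos: [0.6091, 0.3066, 0.088]
ee_rot: [-3.139, 0.006, -1.817]
force: [-2.6, -0.8, 3.2]
width: 0.0574
```

Call:
{"name": "apply_moves", "arguments": {"increments": [0,0,0,0,0,0,0,0,0,0,0,0,0,0,0,0,0,0,0,0,0,0,0,0,0,0,0,0,0,0,0,0,0,0,0,0], "hand": 0}}

```text
t: 9.63
eef_pos: [0.6103, 0.3073, 0.0876]
ee_rot: [-3.137, 0.008, -1.817]
force: [-0.4, -0.3, 0.3]
width: 0.0868
```

```bash
python3 to.py .573 -.073 .2 -1.82
```

```text
t 9.6333 d [-0.0373 -0.3803  0.1124] 0.398 rot [-0.0067  0.0062 -0.003 ] F [-0.37 -0.27  0.26] w 0.0868
```

Call:
{"name": "apply_moves", "arguments": {"increments": [0,0,0.03,0,0,0,0,0,0.035,0,0,0,0,0,0.035,0,0,0,0,0,0.012,0,0,0,-0.0035,-0.036,0,0,0,0,-0.0035,-0.036,0,0,0,0,-0.0035,-0.036,0,0,0,0,-0.0035,-0.036,0,0,0,0,-0.0035,-0.036,0,0,0,0,-0.0035,-0.036,0,0,0,0,-0.0035,-0.036,0,0,0,0,-0.0035,-0.036,0,0,0,0,-0.0035,-0.036,0,0,0,0,-0.0035,-0.036,0,0,0,0,0,0,0,0,0,0,0,0,0,0,0,0]}}

```text
t: 10.97
eef_pos: [0.5702, -0.0676, 0.2024]
ee_rot: [-3.135, 0.006, -1.813]
force: [0.3, -0.4, -0.4]
width: 0.0881
```

```bash
python3 look.py w4 crate; python3 to.py .574 -.073 .09 -1.82
```

```text
10.9667 [ 0.5702 -0.0676  0.2024] [-3.1352  0.0062 -1.8133] [ 0.3  -0.38 -0.4 ] 0.08806197350645348
crate 0.95 [502. 176.] [ 0.5121 -0.2829  0.    ]
t 11.0667 d [ 0.0036 -0.0067 -0.1123] 0.113 rot [-0.0044  0.0075 -0.0084] F [-0.36  0.33  0.23] w 0.0877
```

View pics/w4.png

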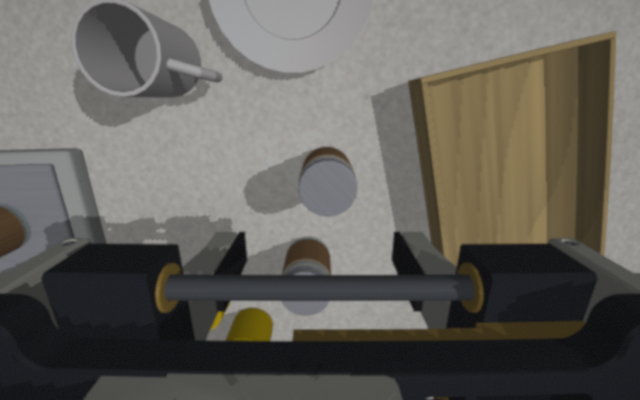

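Jar B's lid is at (328,186). The crate's far rim corners are at (413,80) and (614,35), and the full jar is standing on the pan at lower left.

```bash
python3 - <<'E'
from h import *
print('lidB',at('wrist',(328,186),.085).round(4))
a,b=[at('wrist',p,.045)[:2] for p in [(413,80),(614,35)]]
u=(b-a)/np.linalg.norm(b-a); n=np.array([u[1],-u[0]]); n=-n if n[0]>0 else n
c=(a+b)/2+.135*n
print(a.round(4),b.round(4),np.linalg.norm(b-a),'centre',c,'yaw',np.degrees(np.arctan2(-n[1],-n[0])), 'far slot',c-.065*n,'near slot',c+.065*n)
l=[at('wrist',p,.045)[:2].round(3) for p in [(413,80),(441,250)]];print(l)
E
python3 to.py .5745 -.075 .09 -1.82
```

```text
lidB [ 0.5753 -0.0754  0.085 ]
[ 0.6487 -0.1788] [ 0.6453 -0.3737] 0.19497766181260784 centre [ 0.51201934 -0.27388399] yaw -1.0030286790414529 far slot [ 0.57700938 -0.27502183] near slot [ 0.4470293  -0.27274615]
[array([ 0.649, -0.179]), array([ 0.457, -0.184])]
t 11.0667 d [ 0.0041 -0.0087 -0.1123] 0.113 rot [-0.0044  0.0075 -0.0084] F [-0.36  0.33  0.23] w 0.0877
```

Call:
{"name": "apply_moves", "arguments": {"increments": [0.004,-0.009,-0.03,-0.004,0.008,-0.008,0,-0.001,-0.035,0,0.003,0,-0.001,-0.002,-0.03,0,0.003,0,-0.001,-0.001,-0.012,0,0,0,0,0,0,0,0,0]}}

```text
t: 11.48
eef_pos: [0.5758, -0.0741, 0.0942]
ee_rot: [-3.141, 0.002, -1.813]
force: [-0.1, -1.1, 0.2]
width: 0.0876
```

```bash
python3 to.py .5745 -.075 .044 -1.82
```

```text
t 11.4833 d [-0.0013 -0.0009 -0.0502] 0.05 rot [-0.0013  0.0011 -0.0069] F [-0.05 -1.07  0.18] w 0.0876
```

Call:
{"name": "apply_moves", "arguments": {"increments": [-0.001,-0.001,-0.02,0,0.002,-0.005,-0.001,0,-0.018,0,0.002,0,-0.001,0,-0.012,0,0.002,0,0,0,-0.003,0,0.002,0,0,0,0,0,0,0]}}

```text
t: 11.9
eef_pos: [0.5761, -0.0699, 0.0418]
ee_rot: [3.137, -0.0, -1.81]
force: [-0.0, -1.0, 0.1]
width: 0.0877
```

```bash
python3 to.py .5745 -.075 .044 -1.82
```

```text
t 11.9 d [-0.0016 -0.0051  0.0022] 0.006 rot [-0.0009 -0.0043 -0.0097] F [-0.01 -0.95  0.12] w 0.0877
```

Call:
{"name": "apply_moves", "arguments": {"increments": [-0.0016,-0.005,0.004,0,-0.004,-0.01,0,0,0,0,0,0]}}

```text
t: 12.07
eef_pos: [0.5756, -0.0743, 0.0475]
ee_rot: [-3.14, 0.001, -1.819]
force: [-0.0, -0.8, 0.8]
width: 0.0879
```

Call:
{"name": "apply_moves", "arguments": {"increments": [0,0,0,0,0,0,0,0,0,0,0,0,0,0,0,0,0,0,0,0,0,0,0,0,0,0,0,0,0,0,0,0,0,0,0,0,0,0,0,0,0,0], "hand": 1, "force": 20}}

```text
t: 12.65
eef_pos: [0.5776, -0.0747, 0.0517]
ee_rot: [-3.134, 0.004, -1.82]
force: [-0.2, 0.2, -1.4]
width: 0.0578
```

Call:
{"name": "apply_moves", "arguments": {"increments": [0,0,0.01,0,0,0,0,0,0.02,0,0,0,0,0,0.02,0,0,0,0,0,0.02,0,0,0,0,0,0,0,0,0,0,0,0,0,0,0]}}

```text
t: 13.15
eef_pos: [0.5756, -0.075, 0.1256]
ee_rot: [-3.138, 0.002, -1.82]
force: [-0.2, -0.4, -2.3]
width: 0.0579
```

Call:
{"name": "apply_moves", "arguments": {"increments": [0,0,0,0,0,0]}}

```text
t: 13.23
eef_pos: [0.5759, -0.0749, 0.1263]
ee_rot: [-3.137, 0.002, -1.82]
force: [0.0, 0.4, -0.7]
width: 0.0578
```

Call:
{"name": "apply_moves", "arguments": {"increments": [0,0,0,0,0,0]}}

```text
t: 13.32
eef_pos: [0.5756, -0.0749, 0.1262]
ee_rot: [-3.138, 0.002, -1.821]
force: [0.4, 0.2, -1.3]
width: 0.0578
```

Call:
{"name": "apply_moves", "arguments": {"increments": [0,0,0,0,0,0]}}

```text
t: 13.4
eef_pos: [0.5753, -0.0749, 0.1257]
ee_rot: [-3.138, 0.002, -1.821]
force: [0.6, 0.6, -1.4]
width: 0.0579
```

Call:
{"name": "apply_moves", "arguments": {"increments": [0,0,0,0,0,0]}}

```text
t: 13.48
eef_pos: [0.5748, -0.075, 0.125]
ee_rot: [-3.14, 0.002, -1.821]
force: [0.3, 0.2, -1.7]
width: 0.0577
```

```bash
python3 to.py .577 -.279 .15 -1.82
```

```text
t 13.4833 d [ 0.0022 -0.204   0.025 ] 0.206 rot [-0.0011  0.0024  0.0007] F [ 0.35  0.21 -1.7 ] w 0.0577
```

About 1.3 N, so this one is empty. It goes to the crate's far slot.

Call:
{"name": "apply_moves", "arguments": {"increments": [0,-0.02,0.01,0,0,0,0,-0.035,0.005,0,0,0,0,-0.035,0,0,0,0,0,-0.035,0,0,0,0,0,-0.035,0,0,0,0,0.002,-0.035,0,0,0,0,0,-0.012,0,0,0,0,0,0,0,0,0,0,0,0,0,0,0,0]}}

```text
t: 14.23
eef_pos: [0.5734, -0.2896, 0.1339]
ee_rot: [3.133, -0.0, -1.817]
force: [-0.9, 0.4, -0.8]
width: 0.0578
```

```bash
python3 to.py .577 -.279 .056 -1.82
```

```text
t 14.2333 d [ 0.0036  0.0106 -0.0779] 0.079 rot [-0.002  -0.0084 -0.0032] F [-0.95  0.43 -0.79] w 0.0578
```

Call:
{"name": "apply_moves", "arguments": {"increments": [0.004,0.01,-0.015,-0.002,-0.008,-0.003,0,0,-0.025,0,0,0,0,0,-0.02,0,0,0,0,0,-0.01,0,0,0,0,0,0,0,0,0]}}

```text
t: 14.65
eef_pos: [0.5777, -0.2749, 0.0616]
ee_rot: [-3.141, 0.0, -1.818]
force: [-0.6, -0.1, -1.7]
width: 0.0574
```

```bash
python3 look.py w5 crate; python3 to.py .577 -.279 .056 -1.82
```

```text
14.65 [ 0.5777 -0.2749  0.0616] [-3.1411e+00  3.0000e-04 -1.8178e+00] [-0.62 -0.1  -1.68] 0.0574478515983792
t 14.75 d [-0.002  -0.0035 -0.0078] 0.009 rot [ 0.0008  0.0031 -0.0025] F [-0.36 -0.28 -1.79] w 0.0577
```

View pics/w5.png

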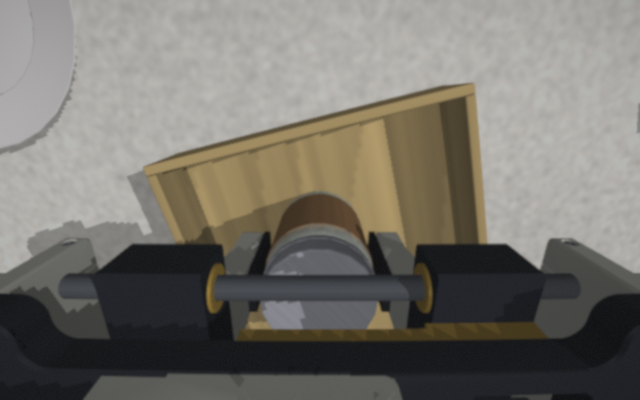

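The jar is well inside the crate walls and about central in y. Lowering it to contact.

Call:
{"name": "apply_moves", "arguments": {"increments": [-0.002,-0.003,-0.004,0,0.003,0,0,0,-0.003,0,0,0,0,0,0,0,0,0]}}

```text
t: 15.0
eef_pos: [0.5791, -0.2785, 0.0597]
ee_rot: [-3.137, -0.001, -1.816]
force: [0.2, -0.1, -0.0]
width: 0.0575
```

Call:
{"name": "apply_moves", "arguments": {"increments": [0,0,-0.003,0,0.002,0,0,0,-0.001,0,0,0]}}

```text
t: 15.17
eef_pos: [0.5802, -0.2791, 0.0577]
ee_rot: [-3.135, -0.002, -1.816]
force: [-0.8, -0.3, 1.0]
width: 0.0573
```

Call:
{"name": "apply_moves", "arguments": {"increments": [0,0,-0.002,0,0.002,0,0,0,-0.001,0,0,0]}}

```text
t: 15.33
eef_pos: [0.5808, -0.2798, 0.0576]
ee_rot: [-3.135, -0.003, -1.815]
force: [-1.4, 1.4, 0.2]
width: 0.0576
```

Call:
{"name": "apply_moves", "arguments": {"increments": [0,0,-0.001,0,0,0,0,0,0,0,0,0,0,0,0,0,0,0,0,0,0,0,0,0,0,0,0,0,0,0,0,0,0,0,0,0], "hand": 0}}

```text
t: 15.83
eef_pos: [0.5817, -0.2803, 0.0572]
ee_rot: [-3.133, -0.003, -1.816]
force: [1.1, 0.7, 0.3]
width: 0.0864
```

```bash
python3 to.py .4655 -.0205 .2 -1.82
```

```text
t 15.8333 d [-0.1162  0.2598  0.1428] 0.318 rot [ 0.0049  0.0079 -0.0041] F [1.11 0.67 0.34] w 0.0864
```

Call:
{"name": "apply_moves", "arguments": {"increments": [0,0,0.03,0.005,0.008,-0.004,0,0,0.035,0,0,0,0,0,0.035,0,0,0,-0.01,0.02,0.03,0,0,0,-0.015,0.034,0.01,0,0,0,-0.015,0.034,0,0,0,0,-0.015,0.034,0,0,0,0,-0.015,0.034,0,0,0,0,-0.015,0.034,0,0,0,0,-0.015,0.034,0,0,0,0,-0.01,0.025,0,0,0,0,0,0,0,0,0,0,0,0,0,0,0,0]}}

```text
t: 16.92
eef_pos: [0.4639, -0.0231, 0.2012]
ee_rot: [3.14, 0.004, -1.824]
force: [0.4, -0.8, 0.1]
width: 0.0877
```

```bash
python3 look.py w6 jar_1; python3 to.py .4655 -.0205 .09 -1.82
```

```text
16.9167 [ 0.4639 -0.0231  0.2012] [ 3.14    0.0036 -1.8235] [ 0.4  -0.79  0.05] 0.0876676240003527
jar_1 0.93 [533.  13.] [ 0.5741 -0.2855  0.    ]
jar_1 0.8 [226. 193.] [0.4665 0.0962 0.    ]
jar_1 0.72 [265. 256.] [0.3696 0.0757 0.    ]
jar_1 0.57 [317. 172.] [ 0.4639 -0.0204  0.    ]
t 17.0167 d [ 0.0012  0.0036 -0.111 ] 0.111 rot [-0.0037 -0.001   0.0055] F [-0.31 -0.4  -0.65] w 0.0874
```

View pics/w6.png

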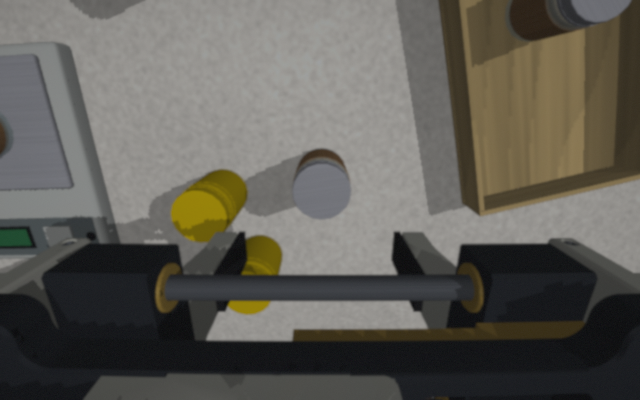

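Jar B stands upright in the crate, at upper right. Jar C's lid is at (322,190).

```bash
python3 - <<'E'
from h import *
print(at('wrist',(322,189),.085).round(4), 'crate near corner',at('wrist',(481,213),.045).round(4))
E
python3 to.py .466 -.021 .09 -1.82
```

```text
[ 0.467  -0.0273  0.085 ] crate near corner [ 0.3832 -0.1892  0.045 ]
t 17.0167 d [ 0.0017  0.0031 -0.111 ] 0.111 rot [-0.0037 -0.001   0.0055] F [-0.31 -0.4  -0.65] w 0.0874
```

Call:
{"name": "apply_moves", "arguments": {"increments": [0.001,0.004,-0.03,-0.004,0,0.005,0,-0.001,-0.035,0,0.003,0,-0.001,-0.001,-0.03,0,0.003,0,-0.001,0,-0.012,0,0,0,0,0,0,0,0,0]}}

```text
t: 17.43
eef_pos: [0.4672, -0.0261, 0.092]
ee_rot: [3.141, 0.0, -1.826]
force: [0.2, -0.4, 0.1]
width: 0.0876
```

```bash
python3 to.py .466 -.021 .048 -1.82
```

```text
t 17.4333 d [-0.0012  0.0051 -0.044 ] 0.044 rot [-0.0003 -0.0007  0.0062] F [ 0.22 -0.39  0.14] w 0.0876
```

Call:
{"name": "apply_moves", "arguments": {"increments": [-0.001,0.003,-0.017,0,0.002,0.004,-0.001,0,-0.014,0,0.002,0,-0.001,0,-0.009,0,0.002,0,0,0,0,0,0,0]}}

```text
t: 17.77
eef_pos: [0.4666, -0.0263, 0.0512]
ee_rot: [3.135, -0.003, -1.827]
force: [-0.0, -0.7, -0.2]
width: 0.0877
```

```bash
python3 to.py .466 -.024 .048 -1.82
```

```text
t 17.7667 d [-0.0006  0.0023 -0.0032] 0.004 rot [ 0.001  -0.0074  0.0074] F [-0.03 -0.73 -0.19] w 0.0877
```

Call:
{"name": "apply_moves", "arguments": {"increments": [-0.001,0.002,-0.006,0,-0.006,0.006,0,0,0,0,0,0]}}

```text
t: 17.93
eef_pos: [0.4669, -0.0252, 0.046]
ee_rot: [3.141, -0.001, -1.823]
force: [-0.8, 0.1, 0.2]
width: 0.0877
```

Call:
{"name": "apply_moves", "arguments": {"increments": [0,0,0,0,0,0,0,0,0,0,0,0,0,0,0,0,0,0,0,0,0,0,0,0,0,0,0,0,0,0,0,0,0,0,0,0,0,0,0,0,0,0], "hand": 1, "force": 20}}

```text
t: 18.52
eef_pos: [0.4699, -0.0252, 0.05]
ee_rot: [-3.137, 0.001, -1.823]
force: [0.5, -0.1, -0.7]
width: 0.0571
```

Call:
{"name": "apply_moves", "arguments": {"increments": [0,0,0.01,0,0,0,0,0,0.02,0,0,0,0,0,0.02,0,0,0,0,0,0.02,0,0,0,0,0,0.01,0,0,0,0,0,0,0,0,0,0,0,0,0,0,0]}}

```text
t: 19.1
eef_pos: [0.4671, -0.0257, 0.1318]
ee_rot: [3.141, -0.001, -1.824]
force: [0.5, -0.5, -1.1]
width: 0.0569
```

Call:
{"name": "apply_moves", "arguments": {"increments": [0,0,0,0,0,0]}}

```text
t: 19.18
eef_pos: [0.4668, -0.0256, 0.1313]
ee_rot: [3.141, -0.001, -1.824]
force: [0.0, 0.3, -1.4]
width: 0.0573
```

Call:
{"name": "apply_moves", "arguments": {"increments": [0,0,0,0,0,0]}}

```text
t: 19.27
eef_pos: [0.4663, -0.0257, 0.1305]
ee_rot: [3.14, -0.001, -1.824]
force: [-0.4, 0.0, -1.6]
width: 0.057
```

Call:
{"name": "apply_moves", "arguments": {"increments": [0,0,0,0,0,0]}}

```text
t: 19.35
eef_pos: [0.4658, -0.0259, 0.1297]
ee_rot: [3.139, -0.002, -1.824]
force: [-0.1, 1.4, -0.7]
width: 0.057
```

```bash
python3 to.py .449 -.279 .14 -1.82
```

```text
t 19.35 d [-0.0168 -0.2531  0.0103] 0.254 rot [ 0.0014 -0.0034  0.004 ] F [-0.08  1.36 -0.71] w 0.057
```

Also empty, about 1.2 N. It goes to the near slot.

Call:
{"name": "apply_moves", "arguments": {"increments": [-0.002,-0.02,0.01,0,-0.003,0.004,-0.002,-0.035,0.005,0,0,0,-0.002,-0.036,0,0,0,0,-0.002,-0.036,0,0,0,0,-0.002,-0.036,0,0,0,0,-0.002,-0.036,0,0,0,0,-0.002,-0.035,0,0,0,0,-0.002,-0.012,0,0,0,0,0,0,0,0,0,0,0,0,0,0,0,0]}}

```text
t: 20.18
eef_pos: [0.4447, -0.2821, 0.1368]
ee_rot: [3.129, -0.004, -1.816]
force: [0.8, -0.3, -1.6]
width: 0.057
```

```bash
python3 to.py .449 -.279 .056 -1.82
```

```text
t 20.1833 d [ 0.0043  0.0031 -0.0808] 0.081 rot [ 0.0009 -0.0136 -0.0044] F [ 0.8  -0.26 -1.62] w 0.057
```

Call:
{"name": "apply_moves", "arguments": {"increments": [0.004,0.003,-0.015,0.001,-0.013,-0.004,0,0,-0.025,0,0,0,0,0,-0.02,0,0,0,0,0,-0.008,0,0,0,0,0,0,0,0,0]}}

```text
t: 20.6
eef_pos: [0.4491, -0.2757, 0.0657]
ee_rot: [3.141, 0.0, -1.818]
force: [-0.5, 0.1, -1.1]
width: 0.0566
```

```bash
python3 to.py .449 -.279 .056 -1.82
```

```text
t 20.6 d [-0.0001 -0.0033 -0.0097] 0.01 rot [-0.0004 -0.0004 -0.002 ] F [-0.47  0.14 -1.13] w 0.0566
```

Call:
{"name": "apply_moves", "arguments": {"increments": [0,-0.002,-0.005,0,0.001,0,0,0,-0.004,0,0.001,0,0,0,0,0,0,0]}}

```text
t: 20.85
eef_pos: [0.4502, -0.2766, 0.0572]
ee_rot: [3.139, -0.001, -1.815]
force: [-0.2, 0.4, 0.3]
width: 0.0574
```

Call:
{"name": "apply_moves", "arguments": {"increments": [0,0,-0.002,0,0.001,0,0,0,-0.002,0,0,0]}}

```text
t: 21.02
eef_pos: [0.4512, -0.2769, 0.0554]
ee_rot: [3.14, -0.002, -1.814]
force: [-8.8, 4.1, 25.8]
width: 0.0574
```

Call:
{"name": "apply_moves", "arguments": {"increments": [0,0,-0.002,0,0.001,0,0,0,-0.001,0,0,0]}}

```text
t: 21.18
eef_pos: [0.4517, -0.2773, 0.0558]
ee_rot: [3.141, -0.003, -1.813]
force: [-0.2, 0.3, -1.7]
width: 0.0572
```

Call:
{"name": "apply_moves", "arguments": {"increments": [0,0,-0.001,0,0,0]}}

```text
t: 21.27
eef_pos: [0.4523, -0.2774, 0.0558]
ee_rot: [-3.14, -0.003, -1.813]
force: [-0.6, -0.8, -1.3]
width: 0.0569
```

Call:
{"name": "apply_moves", "arguments": {"increments": [0,0,-0.001,0,0,0]}}

```text
t: 21.35
eef_pos: [0.4526, -0.2776, 0.0555]
ee_rot: [-3.139, -0.003, -1.813]
force: [-4.1, 3.7, 11.6]
width: 0.0572
```

Contact. Releasing.

Call:
{"name": "apply_moves", "arguments": {"increments": [0,0,0,0,0,0,0,0,0,0,0,0,0,0,0,0,0,0,0,0,0,0,0,0,0,0,0,0,0,0,0,0,0,0,0,0], "hand": 0}}

```text
t: 21.85
eef_pos: [0.4537, -0.278, 0.056]
ee_rot: [-3.137, -0.003, -1.813]
force: [0.5, 0.7, 0.6]
width: 0.0865
```

```bash
python3 to.py .468 .306 .2 -1.82
```

```text
t 21.85 d [0.0143 0.584  0.144 ] 0.602 rot [ 0.0039  0.0042 -0.0071] F [0.48 0.71 0.64] w 0.0865
```

Call:
{"name": "apply_moves", "arguments": {"increments": [0,0,0.03,0.004,0.004,-0.007,0,0,0.035,0,0,0,0,0,0.035,0,0,0,0,0,0.035,0,0,0,0.001,0.025,0.01,0,0,0,0.001,0.036,0,0,0,0,0.001,0.036,0,0,0,0,0.001,0.036,0,0,0,0,0.001,0.036,0,0,0,0,0.001,0.036,0,0,0,0,0.001,0.036,0,0,0,0,0.001,0.036,0,0,0,0,0.001,0.036,0,0,0,0,0.001,0.036,0,0,0,0,0.001,0.036,0,0,0,0,0.001,0.036,0,0,0,0,0.001,0.036,0,0,0,0,0.001,0.036,0,0,0,0,0,0.036,0,0,0,0,0,0.036,0,0,0,0]}}

```text
t: 23.52
eef_pos: [0.4603, 0.308, 0.2092]
ee_rot: [-3.14, 0.006, -1.83]
force: [0.4, -0.4, -0.1]
width: 0.0875
```

Call:
{"name": "apply_moves", "arguments": {"increments": [0,0.01,0,0,0,0,0,0.01,0,0,0,0,0,0,0,0,0,0,0,0,0,0,0,0,0,0,0,0,0,0,0,0,0,0,0,0,0,0,0,0,0,0,0,0,0,0,0,0,0,0,0,0,0,0,0,0,0,0,0,0], "hand": 1}}

```text
t: 24.35
eef_pos: [0.46, 0.3314, 0.208]
ee_rot: [-3.141, 0.004, -1.828]
force: [-0.2, 0.5, -0.7]
width: 0.0269
```

```bash
python3 to.py .468 .306 .15 -1.79;python3 look.py w7 tare pan jar_1; python3 - <<'E'
from h import *
for c in('scene',):
    save(c,'scene2')
    for r in finder.landmark_of(c,'jar_1'): print(c,round(r['conf'],2),np.round(r['point']),at(c,r['point'],.006).round(3),at(c,r['point'],.04).round(3))
cv2.imwrite('pics/f.png',np.vstack([cv2.imread('pics/w7.png')[:,:],cv2.imread('pics/scene2.png')[150:350]]))
E
```

```text
t 24.35 d [ 0.008  -0.0254 -0.058 ] 0.064 rot [-0.0041  0.0017  0.038 ] F [-0.21  0.54 -0.69] w 0.0269
24.35 [0.46   0.3314 0.208 ] [-3.1409  0.0044 -1.828 ] [-0.21  0.54 -0.69] 0.026917297486120154
tare 0.97 [341. 161.] [0.471  0.3038 0.033 ]
pan 0.51 [304.  27.] [0.6091 0.3076 0.04  ]
jar_1 0.87 [531. 189.] [0.3682 0.0765 0.    ]
jar_1 0.86 [510. 113.] [0.4701 0.0973 0.    ]
jar_1 0.65 [306.  28.] [0.6165 0.3061 0.    ]
scene 0.82 [201. 207.] [ 0.436 -0.274  0.006] [ 0.476 -0.271  0.04 ]
scene 0.76 [344. 190.] [0.485 0.092 0.006] [0.522 0.075 0.04 ]
scene 0.74 [440. 194.] [0.574 0.329 0.006] [0.606 0.3   0.04 ]
scene 0.72 [327. 172.] [0.398 0.076 0.006] [0.44 0.06 0.04]
scene 0.56 [205. 248.] [ 0.58  -0.279  0.006] [ 0.613 -0.276  0.04 ]
```

View pics/f.png

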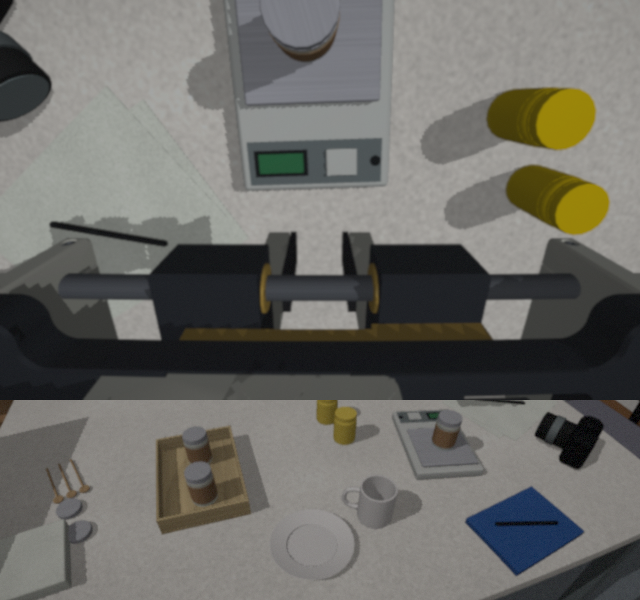

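Both empties stand in the crate and the full jar stands on the pan. The mug and plate haven't moved. The key is at (341,161), so about (0.470, 0.305).

Call:
{"name": "apply_moves", "arguments": {"increments": [0.01,-0.026,-0.02,-0.004,0.002,0.038,0,0,-0.03,0,0,0,0,0,-0.03,0,0,0,0,0,-0.03,0,0,0,0,0,0,0,0,0,0,0,0,0,0,0]}}

```text
t: 25.15
eef_pos: [0.4716, 0.3064, 0.0973]
ee_rot: [-3.138, 0.005, -1.785]
force: [0.4, 0.5, 1.5]
width: 0.0002
```

```bash
python3 to.py .47 .305 .06 -1.79
```

```text
t 25.15 d [-0.0016 -0.0014 -0.0373] 0.037 rot [-0.0041  0.0046 -0.0045] F [0.37 0.49 1.53] w 0.0002
```

Call:
{"name": "apply_moves", "arguments": {"increments": [-0.002,-0.0015,-0.015,-0.004,0.005,-0.004,-0.001,0,-0.015,0,0,0,0,0,-0.01,0,0,0,0,0,0,0,0,0]}}

```text
t: 25.48
eef_pos: [0.4713, 0.3081, 0.0622]
ee_rot: [-3.138, 0.005, -1.788]
force: [-0.6, -0.5, 0.4]
width: 0.0002
```

```bash
python3 to.py .47 .305 .044 -1.79
```

```text
t 25.4833 d [-0.0013 -0.0031 -0.0182] 0.019 rot [-0.0045  0.0048 -0.0024] F [-0.6  -0.5   0.37] w 0.0002
```

Call:
{"name": "apply_moves", "arguments": {"increments": [-0.002,-0.003,-0.006,-0.004,0.005,0,0,0,-0.005,0,0,0,0,0,-0.002,0,0,0,0,0,0,0,0,0]}}

```text
t: 25.82
eef_pos: [0.4709, 0.307, 0.0522]
ee_rot: [-3.139, 0.005, -1.786]
force: [0.1, 0.3, 0.2]
width: 0.0007
```

Call:
{"name": "apply_moves", "arguments": {"increments": [0,0,-0.002,0,0,0,0,0,0,0,0,0]}}

```text
t: 25.98
eef_pos: [0.4713, 0.3074, 0.0508]
ee_rot: [-3.139, 0.006, -1.786]
force: [-0.5, -0.5, -0.1]
width: 0.0004
```

Call:
{"name": "apply_moves", "arguments": {"increments": [-0.001,-0.002,-0.004,0,0.004,0,0,0,-0.002,0,0,0]}}

```text
t: 26.15
eef_pos: [0.4705, 0.3057, 0.0452]
ee_rot: [3.141, 0.006, -1.786]
force: [-0.7, -0.6, 0.1]
width: 0.0005
```

Call:
{"name": "apply_moves", "arguments": {"increments": [0,0,-0.001,0,0,0]}}

```text
t: 26.23
eef_pos: [0.4705, 0.3057, 0.044]
ee_rot: [3.141, 0.006, -1.786]
force: [0.6, 0.6, 0.9]
width: 0.0009
```

Call:
{"name": "apply_moves", "arguments": {"increments": [0,0,-0.001,0,0,0]}}

```text
t: 26.32
eef_pos: [0.4706, 0.3057, 0.043]
ee_rot: [3.141, 0.006, -1.786]
force: [-2.4, 0.8, 4.6]
width: 0.0003
```

Call:
{"name": "apply_moves", "arguments": {"increments": [0,0,-0.001,0,0,0]}}

```text
t: 26.4
eef_pos: [0.4706, 0.3057, 0.0422]
ee_rot: [3.141, 0.006, -1.786]
force: [-3.7, -1.1, 12.2]
width: 0.0002
```

Call:
{"name": "apply_moves", "arguments": {"increments": [0,0,-0.0006,0,0,0]}}

```text
t: 26.48
eef_pos: [0.4706, 0.3057, 0.0423]
ee_rot: [3.141, 0.006, -1.785]
force: [-4.5, -0.9, 11.8]
width: 0.0004
```

Call:
{"name": "apply_moves", "arguments": {"increments": [0,0,-0.0004,0,0,0]}}

```text
t: 26.57
eef_pos: [0.4706, 0.3057, 0.0425]
ee_rot: [3.141, 0.006, -1.785]
force: [-2.0, -0.8, 5.9]
width: 0.0004
```

Pressed at 5–12 N for over 0.2 s. Letting go and retreating.

Call:
{"name": "apply_moves", "arguments": {"increments": [0,0,0.015,0,0,0,0,0,0.03,0,0,0,0,0,0.035,0,0,0,0,0,0.035,0,0,0,0,0,0.035,0,0,0,0,0,0,0,0,0,0,0,0,0,0,0]}}

```text
t: 27.15
eef_pos: [0.4688, 0.3033, 0.1976]
ee_rot: [3.14, 0.001, -1.785]
force: [-0.8, -0.2, -2.3]
width: 0.0002
```

```bash
python3 look.py w8 tare pan mug plate; python3 - <<'E'
from h import *
save('scene','scene3')
for n in('mug','plate'):
    for r in finder.landmark_of('scene',n)[:1]: print(n,np.round(r['point']),at('scene',r['point'],0).round(3))
cv2.imwrite('pics/g.png',np.vstack([cv2.imread('pics/w8.png')[:,:],cv2.imread('pics/scene3.png')[150:350]]))
E
```

```text
27.15 [0.4688 0.3033 0.1976] [ 3.1396e+00  1.3000e-03 -1.7854e+00] [-0.82 -0.21 -2.32] 0.00022976804613132062
tare 0.89 [318. 179.] [0.4688 0.3042 0.033 ]
mug [373. 263.] [0.728 0.065 0.   ]
plate [314. 297.] [ 0.771 -0.083  0.   ]
```

View pics/g.png

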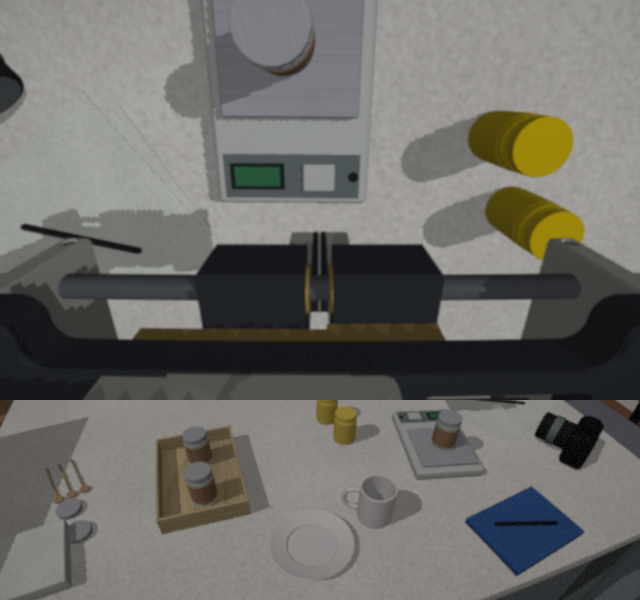

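Everything is in place: the jars are upright, the key is free, and the mug, plate and yellow jars are unmoved.

```bash
python3 -c "
from station import arm; print(arm.job_done(), arm.get_state()['t'])"
```

```text
the job is handed in; nothing more can be done
the job is handed in; nothing more can be done
```

I finished the job and handed it in at about 27 s of the 72 s allowed. No verdict came back.

- **Jars:** I lifted all three to weigh them. One read about 3.1 N, so it is the full jar; the others read about 1.3 N and 1.2 N. The full jar stands near the middle of the scale's pan, and both empties stand upright in the crate.
- **Tare key:** After releasing the full jar, I pressed the key with the closed fingertips at about 5–12 N for roughly 0.25 s, then let go. That meets the 4 N for 0.1 s needed, but I could not read the display to confirm it registered.
- **Last checks:** The final pictures show the jars in place and the gripper well clear. The mug, plate and yellow look-alikes appear where they started. The plate finder read up to 10 mm off its first estimate, but the plate shows at the same place in the picture, so I took that as finder noise.
- **Hard contact:** One reading while setting the second empty on the crate floor showed about 26 N, within the 40 N limit. The jar stayed upright.

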